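# Hang up the wire guard and hold the contact thermometer on the test pad

## Robot

A 6-joint arm with a two-finger parallel gripper is mounted at the origin on the work surface. World frame = base frame: x ahead of the robot, y to its left, z up, the work surface at z = 0. Lengths are in m, angles in degrees, forces in N, time in s.
With the tool pointing down it reaches from about 0.3 to 0.75 m from the base axis. Payload 8.5 kg.
Tool frame: the origin (TCP) lies midway between the tips of the shut fingers; the grasp point (between the pads) lies 19 mm behind it; z points along the fingers, x is the direction in which the jaws open and shut, and the axes are right-handed (so a half turn about z gives the same grasp; the last joint's range is limited). The gripper opens to 85 mm and grips with 20 to 120 N. Pads are 22 mm wide; open, the fingers measure 114 mm over their backs; the gripper's body (76 mm by 85 mm) begins 54 mm behind the grasp point. The pads swing forward as they close: fully open they stand 13 mm farther back than shut.
Start: joints at [55.273, 21.807, 74.336, -0, 83.858, -12.336], TCP at [0.21, 0.509, 0.231] pointing down, gripper open.
Joint ranges: [-178.18, 178.18], [-50.72, 133.34], [12.68, 142.11], [-81.47, 261.47], [9.98, 163.14], [-165.26, 165.26]. Speed limits (degrees/s): [136.94, 136.94, 180, 180, 180, 180].

## Interface

Orientations are given as a 3x3 rotation matrix whose columns are the frame's x, y, z axes.
In Python, from station import * gives the robot as it stands.
- The arm moves only by the tool servo_tool, never from a script. Its argument "moves" is a list of rows, each a list of 2 entries, a list of its own where there are three numbers: the shift along the tool's x, y, z in mm, then the turn about the tool's z in rad. A call has 1 to 8 rows; each row is the pose to reach, as a shift and turn from the pose measured when the call began, along the tool's axes at that moment; what a row does not reach only later rows make up. A row lasts 1/8 s, in which the tool goes at most 62.5 mm and 10.7 degrees, less where a joint would pass 70% of its speed; a pose out of reach is approached as far as the arm can. A call with a gripper value outside its range is refused whole. "jaw" is the gripper's target within -1 to 1 (fully open at 1, half-way at 0, shut at -1), set as the call begins (left out, the last holds). The fingers move at their own pace and stop on an object; "force" is the grip in N (left out, the last holds). Time passes only in rows, so rows that repeat a pose let the fingers close. It gives the time, the measured TCP pose, the force and the opening at its end, in the units of the state.
- observe(): the state, without advancing time (a new reading comes with each control period).
- get_image(name): name is "scene" or "side" or "wrist"; returns (picture, depth): 420x560x3 uint8, red, green, blue; 420x560 float32, m along the optical axis (not along the pixel's ray), 0 where there is no reading.
- camera_model(name): a dict with "fx", "fy", "cx", "cy" (pixels), "R" (3x3) and "t" (3): a world point X has camera coordinates R X + t. Camera axes: x right, y down, z forward; pixel columns grow to the right and rows downward; lengths in m; the calibration is good to about 2 mm. A picture is of the moment at which its call begins: read the wrist's pose just before it. camera_model takes no time and is no camera call; for the wrist camera it gives the pose at the moment of the call.
- job_done(): hands the job in, once; it reports no verdict.
The state is a dict: "time": time; "qpos": joint angles; "dq": joint speeds; "effort": joint torques, N m; "ee_pos": TCP position; "orientation": TCP orientation; "ft_force": force on the tool from outside, world axes, zero at the start; "ft_torque": the same for the moment, N m; "grip_width": opening from 0.0 (shut) to 1.0 (fully open).
Only numpy, scipy, OpenCV 4.12 (cv2) and the standard library are available. Lean on these libraries where they do the work, as an engineer would, in place of code of your own. Each camera call takes 0.05 s, during which the arm holds its last target.

## Task

Lift the A-shaped wire guard off the round test pad on the baking sheet and hang it astride the middle part of the bench rail, lowering it on and letting go without dropping it. Then draw the contact thermometer out of its holder and hold it upright on the centre of the test pad, pressed gently so that its sprung tip is about half pushed in. Finish while still holding it there; do not let go of the thermometer, and leave the bowl, bottle, nozzle and cutter alone.

Things in the scene. Friction and masses are not known exactly. Their poses are not given: they have to be found in the camera images.
- guard: Loose A-shaped guard of 6 mm bright steel wire with a wooden grip on its ridge, about 160 g, standing over the test pad. Footprint 74 mm along its ridge (its x axis) by 90 mm across (its y axis). Two wire A-frames, at x = -34 and +34 mm, each run from feet at y = +-42 mm up to the ridge at z = 88 mm, 27 degrees off vertical, so the guard is open underneath; wires along x join the feet and the ridge. Origin: centre of its underside; z up. Symmetric under a half turn.
- guard_grip (a point): Middle of the guard's wooden grip, 114 mm above its underside. The grip is a block 44 mm along the ridge (guard x), 14 mm thick across it (guard y), from 91 to 133 mm above the underside. Axes as the guard's.
- guard_crook (a point): Point in the guard's crook, 67.5 mm above its underside, on its centre. When the guard hangs properly on the rail, this point lies about on the bar's axis. Axes as the guard's.
- rail: Fixed bench rail: a horizontal steel bar of 12 mm diameter and 220 mm length on two posts, the bar's axis 140 mm above the worktop. Origin: on the worktop below the bar's middle; the bar runs along its y axis. It stands on the left or on the right of the baking sheet.
- rail_mid (a point): Middle of the rail's bar, on the bar's axis; the bar runs along this frame's y axis, z is up.
- tray: Fixed dark steel baking sheet, 360 mm (its x) by 280 mm, rim 14 mm high, lined with baking paper whose top is 4.7 mm above the worktop; small baked shells 11 mm high lie along its two short ends. Origin: centre of its underside.
- pad: Fixed round test pad: a plain dark steel disc, 36 mm diameter, 4 mm thick, with a bright ring and a centre dot, on the baking sheet under the guard. Origin: centre of its underside; z up.
- pad_top (a point): Centre of the test pad's upper face, 4 mm above the pad's origin, 8.5 mm above the worktop: the spot to be touched.
- holder: Fixed holder: a 90 mm square steel foot with an upright tube, outside diameter 44 mm, bore 26 mm, open top 90 mm above the worktop. Origin: centre of its underside. It stands on the other side of the baking sheet from the rail.
- probe: Loose contact thermometer, about 130 g, round about its z axis, standing upright in the holder with its collar on the tube's top. Origin: lower end of its 16 mm steel stem; the stem is 60 mm long, the black collar (36 mm diameter) is from z = 60 to 68 mm, the round handle (24 mm diameter) from z = 68 to 140 mm. The sprung tip sticks out 16 mm below the origin. It must be raised about 80 mm to leave the holder.
- probe_grip (a point): Middle of the thermometer's handle on its axis, 105 mm above the stem's lower end and 121 mm above the end of the unpressed tip.
- tip (a joint): How far the thermometer's sprung tip is pushed in, in m: 0 is out, 0.012 is fully in. The spring gives 0.5 N for each mm, so half in (0.006) is 3 N.
- tip_end (a point): The flat lower end of the thermometer's sprung brass tip (12 mm diameter), on the thermometer's axis: this touches the pad.
- bowl: Loose steel bowl, 100 mm wide, 50 mm high; leave alone. Origin: centre of its underside.
- bottle: Loose clear squeeze bottle, 52 mm diameter, 150 mm high; leave alone. Origin: centre of its underside.
- nozzle: Loose steel piping nozzle, a cone 32 mm wide and 45 mm high, point up; leave alone. Origin: centre of its underside.
- cutter: Loose steel ring cutter, 60 mm diameter, 30 mm high; leave alone. Origin: centre of its underside.

How it is judged (in metres and radians):
On the way, in this order (a step that is already met when the one before it is completed fails the run):
1. the guard hangs astride the middle part of the rail, let go and at rest (contact force between the fingers and guard below 0.05 N and contact force between guard and rail above 0.3 N and linear speed of guard below 0.08 m/s and x of guard_crook in the frame of rail_mid between -0.015 and 0.015 m and z of guard_crook in the frame of rail_mid between -0.015 and 0.015 m and y of guard_crook in the frame of rail_mid between -0.055 and 0.055 m and angle between guard's own z axis and vertical below 0.35 rad), for 0.2 s.
2. the thermometer is drawn out of its holder in the fingers (contact force between the fingers and probe above 1 N and distance between probe and holder above 0.11 m and contact force between probe and holder below 0.05 N), for 0.1 s.
At the end, for the whole second after the job is handed in: Fingers hold the thermometer still, upright within 8 deg, tip within 10 mm of the pad centre, pushed in 2 to 10.5 mm (0.8 to 7 N), off sheet and holder; the guard hangs free and at rest astride the rail, crook within 15 mm of the bar axis and 55 mm of its middle, tilt under 20 deg (all of step 1 and contact force between the fingers and probe above 1 N and horizontal distance between tip_end and pad_top below 0.01 m and angle between probe's own z axis and vertical below 0.14 rad and value of joint tip between 0.002 and 0.0105 m and contact force between probe and pad between 0.8 and 7 N and contact force between probe and holder below 0.05 N and contact force between probe and tray below 0.05 N and linear speed of probe below 0.02 m/s); the arm keeps its last pose, push and grip.
It fails at once if the thermometer is pressed hard (over 15 N) on the pad or the sheet (contact force between probe and pad above 15 N or contact force between probe and tray above 15 N).
It fails at once if the guard is dropped or thrown (over 0.7 m/s out of the fingers) (contact force between the fingers and guard below 0.05 N and linear speed of guard above 0.7 m/s).
It fails at once if the bowl, bottle, nozzle or cutter is moved more than 30 mm (distance of any of bowl, bottle, nozzle, cutter from where it was at the start of the episode above 0.03 m).
It also fails if it takes over 59 s, if anything falls off the work surface, if the arm or the gripper's body presses on something with over 40 N, if the wrist force passes 120 N, or if a joint passes its speed limit or range.

## Working session

There is one attempt and no reset: what is moved stays moved. The work goes in short steps, Python scripts to look and compute and a tool call to move; the robot and the scene stay as the last step left them, time stands still between calls to the robot, and variables do not carry over. Pictures are saved under pics/ and viewed, and the job is handed in when it is done.

Besides the shell and the picture viewer there is one more tool, called after "Emit:" by a JSON object that holds its "fn" and its "kwargs", one argument or row to a line. servo_tool: Moves the arm, as the interface text tells. Its arguments: {"type":"object","properties":{"moves":{"type":"array"},"jaw":{"type":"number"},"force":{"type":"number"}},"required":["moves"]}

```bash
mkdir -p pics; ls; python3 - <<'E'
from station import *
import cv2,numpy as np
print(observe())
for n in ["scene","side","wrist"]:
    m=camera_model(n); print(n,{k:np.round(v,4).tolist() for k,v in m.items()})
    im,d=get_image(n); cv2.imwrite(f"pics/{n}0.png",im[:,:,::-1]); np.savez(f"{n}0.npz",im=im,d=d,**m)
E
```

```text
pics
{'time': 0.0, 'qpos': array([ 5.52738535e+01,  2.18423434e+01,  7.43857781e+01, -1.92824495e-03,
        8.38577663e+01, -1.23342646e+01]), 'dq': array([-0.00579051, -0.0125736 , -0.02540615, -0.03599446, -0.04738384,
       -0.05600545]), 'effort': array([ 1.13022134e-04, -4.48456764e+01, -2.31279856e+01, -3.08063127e-04,
        4.70414801e-03, -1.20161869e-05]), 'ee_pos': array([0.20933994, 0.50828089, 0.23069307]), 'orientation': array([[ 3.80935416e-01,  9.24601279e-01, -8.26425343e-04],
       [ 9.24600477e-01, -3.80936204e-01, -1.25108597e-03],
       [-1.47157102e-03, -2.87530313e-04, -9.99998876e-01]]), 'ft_force': array([0.67604525, 0.25870295, 0.23442646]), 'ft_torque': array([ 0.0098525 , -0.04041119,  0.02644742]), 'grip_width': 0.9967847895444703}
scene {'fx': 499.5859, 'fy': 499.5859, 'cx': 269.6765, 'cy': 202.3767, 'R': [[-0.8568, 0.5153, -0.0213], [0.3565, 0.562, -0.7463], [-0.3726, -0.647, -0.6652]], 't': [0.4661, -0.0996, 1.5496]}
side {'fx': 410.2232, 'fy': 410.2232, 'cx': 271.3914, 'cy': 207.0786, 'R': [[-0.9939, -0.1078, -0.0217], [-0.0455, 0.5828, -0.8113], [0.1001, -0.8054, -0.5842]], 't': [0.5588, 0.1205, 0.9224]}
wrist {'fx': 291.6752, 'fy': 291.6752, 'cx': 281.8659, 'cy': 207.6814, 'R': [[0.3797, 0.9251, -0.0012], [0.893, -0.3662, 0.2615], [0.2415, -0.1004, -0.9652]], 't': [-0.5499, -0.0345, 0.3773]}
```

View pics/scene0.png

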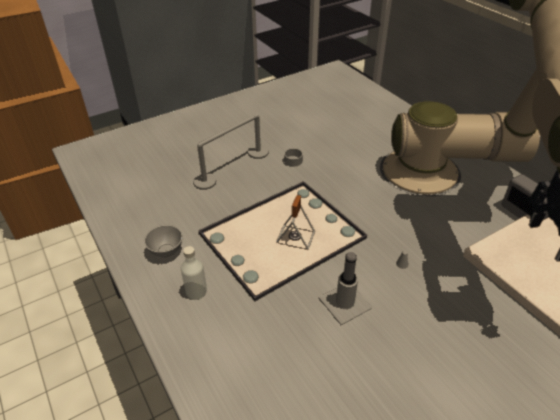

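View pics/side0.png

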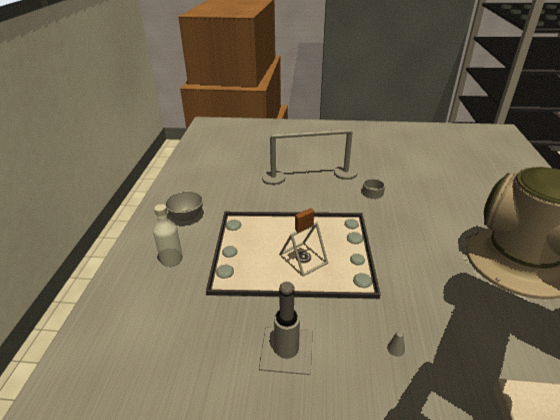

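View pics/wrist0.png

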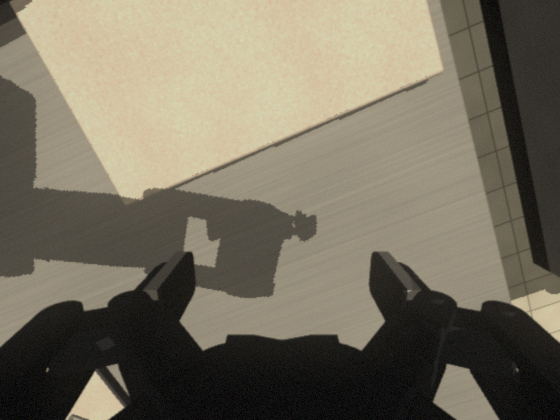

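The scene view shows the rail at about (230,150), the guard's orange grip at (297,205), the pad at (295,235) and the thermometer at (348,270). In the side view the grip is at (304,220), the rail bar runs (272,135)-(352,132), and the thermometer is at (287,305). The wrist view shows only bare bench and a board. Next I'll measure from depth and colour.

```bash
cat > h.py <<'E'
import numpy as np,cv2
def load(f):
    z=np.load(f); return z
def cloud(z):
    d=z['d'];v,u=np.mgrid[:d.shape[0],:d.shape[1]]
    c=np.stack([(u-z['cx'])/z['fx']*d,(v-z['cy'])/z['fy']*d,d],-1)
    return (c-z['t'])@z['R']
def ray(z,u,v,h):
    r=np.array([(u-z['cx'])/z['fx'],(v-z['cy'])/z['fy'],1])@z['R']; o=-z['t']@z['R']
    return o+r*(h-o[2])/r[2]
def proj(z,X):
    c=z['R']@np.asarray(X)+z['t']; return np.array([c[0]/c[2]*z['fx']+z['cx'],c[1]/c[2]*z['fy']+z['cy']])
E
python3 - <<'E'
from h import *
np.set_printoptions(precision=4,suppress=True)
for n,box in (("scene",(190,100,420,330)),("side",(150,110,430,390))):
    z=load(n+"0.npz");P=cloud(z);im=z['im']
    hsv=cv2.cvtColor(im,cv2.COLOR_RGB2HSV)
    x0,y0,x1,y1=box
    m=np.zeros(im.shape[:2],bool);m[y0:y1,x0:x1]=1
    g=m&(hsv[...,1]>150)&(hsv[...,0]<15)&(hsv[...,2]>50)
    print(n,"grip px",g.sum(),"uv",np.argwhere(g).mean(0)[::-1]); 
    Q=P[g&(z['d']>0)];print(Q.min(0),np.median(Q,0),Q.max(0))
    r=m&(P[...,2]>.125)&(P[...,2]<.155)&(z['d']>0)
    Q=P[r]; nl,lab=cv2.connectedComponents(r.astype(np.uint8))
    for i in range(1,nl):
        k=lab==i
        if k.sum()>20: Q=P[k];print('comp',k.sum(),np.argwhere(k).mean(0)[::-1],Q.min(0),Q.mean(0),Q.max(0))
    c=im[y0:y1,x0:x1,::-1];c=cv2.resize(c,None,fx=2.5,fy=2.14 if 0 else 2.5,interpolation=cv2.INTER_CUBIC)
    c=cv2.resize(c,(600,int(600*c.shape[0]/c.shape[1])));cv2.imwrite(f"pics/{n}_crop.png",c)
E
```

```text
scene grip px 106 uv [295.9906 205.4151]
[0.4723 0.026  0.1   ] [0.4941 0.0514 0.1327] [0.5066 0.0598 0.1416]
comp 312 [226.4295 131.1731] [ 0.372  -0.3555  0.1251] [ 0.4933 -0.3247  0.1417] [ 0.5999 -0.2958  0.1502]
comp 295 [404.2847 141.4475] [ 0.0635 -0.0861  0.1251] [ 0.0909 -0.0033  0.1405] [0.111  0.0349 0.155 ]
comp 88 [295.8864 202.125 ] [0.4705 0.0221 0.1252] [0.4905 0.0438 0.1348] [0.5078 0.0598 0.1428]
comp 58 [191.6552 253.2241] [0.7793 0.0545 0.1252] [0.7861 0.0699 0.1424] [0.7929 0.0762 0.1538]
comp 100 [349.23 266.98] [0.4975 0.273  0.1251] [0.5121 0.2865 0.1397] [0.5195 0.2933 0.1549]
side grip px 589 uv [267.4109 164.3701]
[ 0.467  -1.8749 -0.4645] [ 0.7209 -1.2725 -0.192 ] [1.1822 0.0595 0.1383]
comp 391 [310.3913 134.2379] [ 0.3673 -0.3551  0.1252] [ 0.484  -0.3247  0.1399] [ 0.5964 -0.2964  0.1468]
comp 151 [160.6159 211.6291] [0.7754 0.0537 0.1252] [0.786  0.0689 0.1421] [0.7994 0.0774 0.1517]
comp 148 [304.     214.9797] [0.4672 0.0253 0.1251] [0.4859 0.0444 0.1329] [0.5045 0.0575 0.1383]
comp 177 [286.3672 302.2486] [0.4932 0.2823 0.1251] [0.5036 0.2898 0.1404] [0.5161 0.2935 0.155 ]
```

View pics/scene_crop.png

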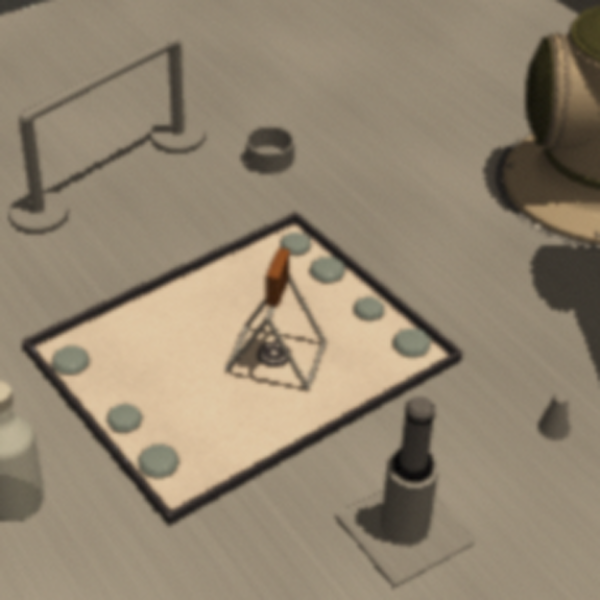

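View pics/side_crop.png

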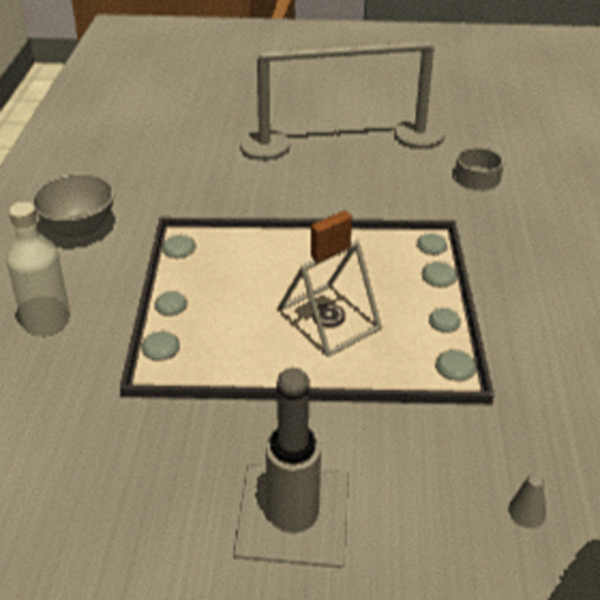

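```bash
python3 - <<'E'
from h import *
np.set_printoptions(precision=4,suppress=True)
def fit(Q):
    c=Q.mean(0);_,s,v=np.linalg.svd(Q-c);return c,np.rad2deg(np.arctan2(v[0,1],v[0,0])),s/np.sqrt(len(Q))
for n in("scene","side"):
    z=load(n+"0.npz");P=cloud(z);ok=z['d']>0
    r=ok&(P[...,2]>.12)&(P[...,2]<.16)&(P[...,0]>.3)&(P[...,0]<.65)
    b=r&(P[...,1]<-.25);uv=np.argwhere(b)
    # bar: line thru pixels; ray to z=.14 for extreme end mids
    Q=P[b&(P[...,2]>.134)];c,a,s=fit(Q[:,:2]);print(n,"bar",c,a,s)
    # thin bar pixels: per-column mean row
    us=np.unique(uv[:,1]);pts=[]
    for u in us[4:-4]:
        vv=uv[uv[:,1]==u][:,0]; 
        if len(vv)<8: pts.append(ray(z,u,vv.mean(),.140))
    pts=np.array(pts);c,a,s=fit(pts[:,:2]);print(" ray",c,a,s,pts[0],pts[-1],len(pts))
    t=ok&(P[...,2]>.10)&(P[...,2]<.15)&(abs(P[...,0]-.49)<.04)&(abs(P[...,1]-.045)<.04)
    for lo in(.12,.13):
        Q=P[t&(P[...,2]>lo)];c,a,s=fit(Q[:,:2]);print(" grip",lo,c,a,s,len(Q))
    t=ok&(P[...,2]>.16)&(abs(P[...,0]-.5)<.06)&(abs(P[...,1]-.28)<.06);Q=P[t];print(" handle",Q.mean(0),Q.max(0),Q.min(0))
    Q=P[t&(P[...,2]>.224)];print(" top",Q.mean(0),len(Q))
    # pad dark on paper
    p=np.argwhere(ok&(P[...,2]<.03)&(abs(P[...,0]-.48)<.03)&(abs(P[...,1]-.05)<.03)&(cv2.cvtColor(z['im'],cv2.COLOR_RGB2GRAY)<90))
    print(" pad",p.mean(0)[::-1],ray(z,*p.mean(0)[::-1],.0085),p.min(0),p.max(0))
E
```

```text
scene bar [ 0.4562 -0.7825] 85.49423226565709 [0.5781 0.0589]
 ray [ 0.4522 -0.6621] 84.06047749828087 [0.5303 0.056 ] [ 0.4558 -1.5688  0.14  ] [ 0.3892 -0.3451  0.14  ] 74
 grip 0.12 [0.4907 0.0443] 39.82266776820168 [0.0137 0.0042] 99
 grip 0.13 [0.4894 0.0424] 42.159966644408236 [0.0134 0.004 ] 72
 handle [0.5092 0.2831 0.1674] [0.5189 0.293  0.1738] [0.4942 0.2693 0.1602]
 top [nan nan nan] 0
 pad [291.8493 235.726 ] [0.4947 0.0335 0.0085] [232 285] [239 299]
side bar [ 0.4721 -0.992 ] 90.20373884669719 [0.7373 0.0844]
 ray [ 0.558  -0.3195] 82.14116152216312 [0.0343 0.012 ] [ 0.5796 -0.3073  0.14  ] [ 0.5448 -0.4553  0.14  ] 17
 grip 0.12 [0.4858 0.045 ] 37.80366419530907 [0.013 0.004] 182
 grip 0.13 [0.4857 0.0432] 39.41630204543334 [0.0126 0.0042] 110
 handle [0.5038 0.2846 0.1668] [0.516  0.2939 0.1718] [0.4921 0.272  0.16  ]
 top [nan nan nan] 0
 pad [301.6042 257.5833] [0.4885 0.0405 0.0085] [252 292] [271 318]<stdin>:21: RuntimeWarning: Mean of empty slice.
  ret = um.true_divide(
```

```bash
python3 - <<'E'
from h import *
np.set_printoptions(precision=4,suppress=True)
def fit(Q):
    c=Q.mean(0);_,s,v=np.linalg.svd(Q-c);return c,np.rad2deg(np.arctan2(v[0,1],v[0,0])),s/np.sqrt(len(Q))
for n in("scene","side"):
    z=load(n+"0.npz");P=cloud(z);ok=z['d']>0
    b=ok&(P[...,2]>.12)&(P[...,2]<.16)&(P[...,0]>.3)&(P[...,0]<.65)&(P[...,1]<-.25)&(P[...,1]>-.4)
    Q=P[b&(P[...,2]>.134)];c,a,s=fit(Q[:,:2]);print(n,"bar",c,a,s,Q.min(0),Q.max(0))
    uv=np.argwhere(b);pts=[]
    us=np.unique(uv[:,1])
    for u in us:
        vv=uv[uv[:,1]==u][:,0]
        print(u,vv.min(),vv.max(),end='; ')
        if us[0]+10<u<us[-1]-10: pts.append(ray(z,u,(vv.min()+vv.max())/2,.14))
    pts=np.array(pts);c,a,s=fit(pts[:,:2]);print("\n ray",c,a,s)
    for u in(us[0],us[-1]):
        vv=uv[uv[:,1]==u][:,0];print(" end",ray(z,u,vv.mean(),.14))
E
```

```text
scene bar [ 0.4913 -0.3253] 11.99590196816401 [0.0694 0.0035] [ 0.372  -0.3555  0.1343] [ 0.5998 -0.2961  0.1502]
197 144 149; 198 143 152; 199 143 151; 200 142 152; 201 142 151; 202 141 151; 203 141 144; 204 140 144; 205 140 143; 206 139 143; 207 139 142; 208 138 142; 209 138 141; 210 137 141; 211 137 140; 212 136 140; 213 136 139; 214 135 139; 215 135 138; 216 134 138; 217 134 137; 218 133 137; 219 133 136; 220 132 136; 221 132 135; 222 131 135; 223 131 134; 224 130 134; 225 130 133; 226 129 133; 227 129 132; 228 128 132; 229 128 131; 230 127 131; 231 127 130; 232 126 130; 233 126 129; 234 125 129; 235 125 128; 236 124 128; 237 124 127; 238 123 127; 239 123 126; 240 122 125; 241 121 125; 242 122 124; 243 120 124; 244 120 123; 245 119 123; 246 119 122; 247 118 122; 248 118 121; 249 117 121; 250 117 120; 251 116 120; 252 116 119; 253 115 119; 254 115 121; 255 114 122; 256 114 122; 257 114 122; 258 115 121; 
 ray [ 0.4882 -0.3298] -167.87321264698858 [0.0446 0.0006]
 end [ 0.6011 -0.3025  0.14  ]
 end [ 0.3789 -0.3384  0.14  ]
side bar [ 0.4828 -0.3251] 12.00316987309428 [0.0682 0.002
[... 555 characters left out ...]
2 136; 309 132 136; 310 132 136; 311 132 135; 312 132 135; 313 132 135; 314 132 135; 315 132 135; 316 132 135; 317 132 135; 318 132 135; 319 132 135; 320 132 135; 321 132 135; 322 131 135; 323 131 135; 324 131 135; 325 131 135; 326 131 134; 327 131 134; 328 131 134; 329 131 134; 330 131 134; 331 131 134; 332 131 134; 333 131 134; 334 131 134; 335 131 134; 336 131 134; 337 130 134; 338 130 134; 339 130 134; 340 130 134; 341 130 134; 342 130 133; 343 130 133; 344 130 133; 345 130 133; 346 130 133; 347 130 138; 348 130 138; 349 130 139; 350 130 139; 351 130 138; 352 131 134; 
 ray [ 0.4826 -0.3273] -168.10681166407826 [0.0501 0.0011]
 end [ 0.5939 -0.2847  0.14  ]
 end [ 0.3683 -0.343   0.14  ]
```

```bash
cat >> h.py <<'E'
def goto(o,p,yaw):
    """shift mm in tool axes and turn rad about tool z to reach TCP p with tool x at yaw deg, tool kept as is"""
    R=np.asarray(o['orientation']); s=R.T@(np.asarray(p)-o['ee_pos'])*1000
    cur=np.rad2deg(np.arctan2(R[1,0],R[0,0])); dy=(yaw-cur+180)%360-180
    print('t',round(o['time'],2),'tcp',np.round(o['ee_pos'],4),'yaw',round(cur,2),'grip',round(o['grip_width'],3),'F',np.round(o['ft_force'],2),'tilt',np.round(R[:,2],4))
    print('shift',np.round(s,1),'turn',round(-np.deg2rad(dy),4))
E
python3 - <<'E'
from h import *
from station import *
goto(observe(),[.488,.044,.25],-50)
E
```

```text
t 0.15 tcp [0.2094 0.5083 0.2309] yaw 67.61 grip 1.001 F [-0.65 -1.09  0.44] tilt [-6.e-04 -9.e-04 -1.e+00]
shift [-323.2  434.5  -18.9] turn 2.0527
```

Emit:
{"fn": "servo_tool", "kwargs": {
  "moves": [
    [[-30, 40, -10], 0.15],
    [[-65, 87, -19], 0.33],
    [[-100, 134, -19], 0.5],
    [[-135, 181, -19], 0.68],
    [[-170, 228, -19], 0.86],
    [[-205, 275, -19], 1.04],
    [[-240, 322, -19], 1.22],
    [[-275, 370, -19], 1.4]
  ]
}}

```text
time: 1.15
ee_pos: [0.4474, 0.1114, 0.2501]
orientation: [[0.975, -0.224, -0.001], [-0.224, -0.975, -0.001], [-0.0, 0.001, -1.0]]
ft_force: [0.4, 0.6, -0.0]
grip_width: 0.996
```

```bash
python3 - <<'E'
from h import *
from station import *
goto(observe(),[.488,.044,.25],-50)
E
```

```text
t 1.15 tcp [0.4474 0.1114 0.2501] yaw -12.95 grip 0.996 F [ 0.44  0.59 -0.04] tilt [-6.e-04 -7.e-04 -1.e+00]
shift [54.7 56.5  0.1] turn 0.6466
```

Emit:
{"fn": "servo_tool", "kwargs": {
  "moves": [
    [[20, 20, 0], 0.16],
    [[40, 40, 0], 0.33],
    [[55, 56, 0], 0.5],
    [[55, 56, 0], 0.647],
    [[55, 56, 0], 0.647]
  ]
}}

```text
time: 1.78
ee_pos: [0.4883, 0.0443, 0.2498]
orientation: [[0.643, -0.766, -0.001], [-0.766, -0.643, -0.001], [-0.0, 0.001, -1.0]]
ft_force: [1.1, 0.6, 0.6]
grip_width: 0.999
```

```bash
cat > snap.py <<'E'
import sys
from h import *
from station import *
def snap(n,f):
    m=camera_model(n);im,d=get_image(n);np.savez(f+".npz",im=im,d=d,**m);cv2.imwrite(f"pics/{f}.png",im[:,:,::-1]);return load(f+".npz")
E
python3 - <<'E'
from snap import *
goto(observe(),[.488,.044,.25],-50)
snap("wrist","w1")
E
```

```text
t 1.77 tcp [0.4883 0.0443 0.2498] yaw -49.97 grip 0.999 F [1.1  0.56 0.61] tilt [-1.3e-03 -7.0e-04 -1.0e+00]
shift [ 0.   0.4 -0.2] turn 0.0005
```

View pics/w1.png

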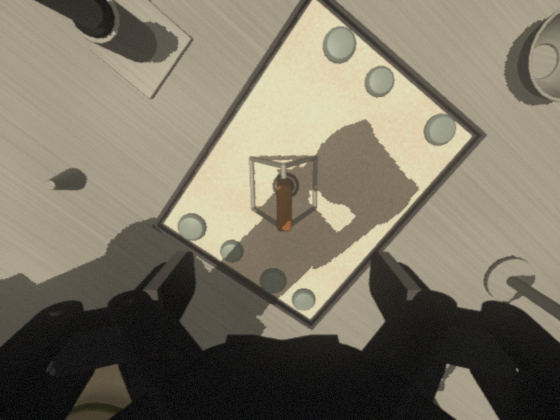

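The wrist view shows the grip block from (280,180) to (287,230), close to parallel with the jaws, the guard feet wires at u=253 and 316, and the pad ring at about (287,183).

```bash
python3 - <<'E'
from h import *
np.set_printoptions(precision=4,suppress=True)
z=load("w1.npz");P=cloud(z);im=z['im'];hsv=cv2.cvtColor(im,cv2.COLOR_RGB2HSV)
g=(hsv[...,1]>120)&(hsv[...,0]<15)&(hsv[...,2]>50);g[:150]=0;g[245:]=0;g[:,:240]=0;g[:,330:]=0
Q=P[g];print(g.sum(),Q.min(0),Q.max(0))
top=g&(P[...,2]>.130);Q=P[top];uv=np.argwhere(top)
print("top",len(Q),Q.mean(0),ray(z,*uv.mean(0)[::-1],.1377))
r=cv2.minAreaRect(uv[:,::-1].astype(np.float32));print(r)
bx=cv2.boxPoints(r);print(bx);W=np.array([ray(z,u,v,.1377) for u,v in bx]);print(W)
e=[W[(i+1)%4]-W[i] for i in range(4)]
for k in e: print(np.linalg.norm(k),np.rad2deg(np.arctan2(k[1],k[0])))
c=Q[:,:2].mean(0);_,s,v=np.linalg.svd(Q[:,:2]-c);print("pca",np.rad2deg(np.arctan2(v[0,1],v[0,0])),s/np.sqrt(len(Q)))
for (a,b) in (((253,158),(253,207)),((316,158),(316,207))):
    A=ray(z,*a,.008);B=ray(z,*b,.008);print("feet",A,B,np.rad2deg(np.arctan2(*(A-B)[1::-1])))
print("pad",ray(z,287,184,.0085))
c=cv2.resize(im[140:250,220:350,::-1],None,fx=5,fy=5,interpolation=cv2.INTER_CUBIC);cv2.imwrite("pics/w1c.png",c)
E
```

```text
270 [0.4691 0.0233 0.134 ] [0.5388 0.0871 0.3915]
top 270 [0.4833 0.0374 0.1368] [0.4836 0.0377 0.1377]
((283.9531555175781, 208.00146484375), (44.29087829589844, 12.712544441223145), 88.21009063720703)
[[276.9083 186.0654]
 [289.6146 185.6683]
 [290.998  229.9376]
 [278.2917 230.3346]]
[[0.4988 0.0588 0.1377]
 [0.5063 0.0505 0.1377]
 [0.4756 0.0226 0.1377]
 [0.4678 0.0313 0.1377]]
0.01123045651549109 -48.08539264770651
0.04139213435620679 -137.73347326769445
0.011701447347553668 131.9829994761434
0.04140588852240461 41.61467988499488
pca -136.01053544226113 [0.0128 0.0032]
feet [0.4867 0.092  0.008 ] [0.4351 0.0507 0.008 ] 38.62601311484626
feet [0.5396 0.0292 0.008 ] [ 0.4904 -0.0149  0.008 ] 41.85701381663431
pad [0.4892 0.0359 0.0085]
```

View pics/w1c.png

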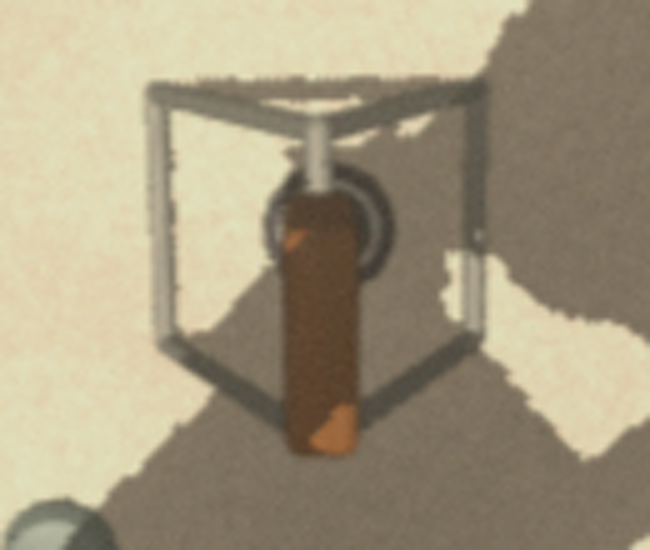

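Emit:
{"fn": "servo_tool", "kwargs": {
  "moves": [
    [[2, 1, 40], -0.02],
    [[2, 1, 80], -0.02],
    [[2, 1, 115], -0.02],
    [[2, 1, 138], -0.02],
    [[2, 1, 145], -0.02],
    [[2, 1, 145], -0.02]
  ]
}}

```text
time: 2.58
ee_pos: [0.4888, 0.0424, 0.1053]
orientation: [[0.661, -0.75, -0.001], [-0.75, -0.661, -0.001], [-0.0, 0.001, -1.0]]
ft_force: [1.3, 1.0, 0.5]
grip_width: 0.999
```

```bash
python3 - <<'E'
from snap import *
goto(observe(),[.489,.042,.104],-49)
z=snap("wrist","w2"); snap("side","s2")
cv2.imwrite("pics/s2c.png",cv2.resize(z['im'][:,:,::-1],None,fx=1,fy=1))
im=load("s2.npz")['im'][170:310,210:390,::-1];cv2.imwrite("pics/s2c.png",cv2.resize(im,None,fx=4,fy=4,interpolation=cv2.INTER_CUBIC))
E
```

```text
t 2.58 tcp [0.4888 0.0424 0.1053] yaw -48.62 grip 0.999 F [1.28 0.97 0.5 ] tilt [-8.e-04 -7.e-04 -1.e+00]
shift [0.4 0.1 1.3] turn 0.0067
```

View pics/w2.png

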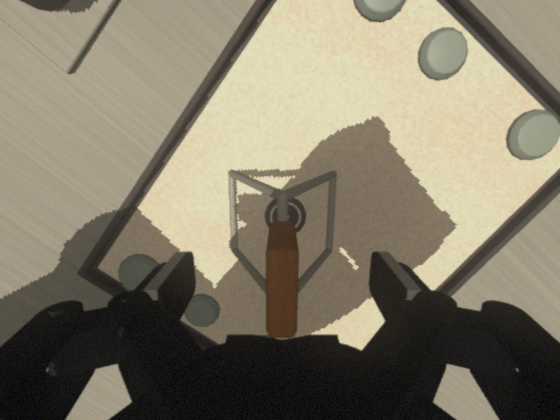

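View pics/s2c.png

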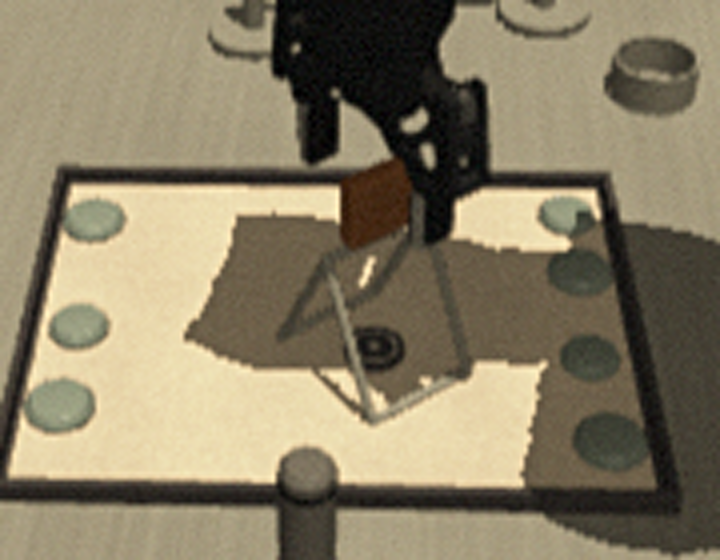

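The block sits midway between the fingers in the wrist view, around u=283. I'll check its position along the ridge relative to the fingers.

```bash
python3 - <<'E'
from snap import *
np.set_printoptions(precision=4,suppress=True)
o=observe();R=o['orientation'];z=load("w2.npz");P=cloud(z)
for v in (225,235,245,250,255,290,320,332):
    X=P[v,283];print(v,z['im'][v,283],X,(R.T@(X-o['ee_pos']))*1000)
z=load("s2.npz")
print("pad side",ray(z,210+376/4,170+348/4,.0085)); z=load("w2.npz");print("pad wrist",ray(z,285,214,.0085))
E
```

```text
225 [73 55 39] [0.5032 0.0544 0.1053] [  0.1489 -18.5586   0.5361]
235 [66 47 34] [0.5028 0.0542 0.1188] [  0.0992 -18.169  -12.9692]
245 [68 49 32] [0.5032 0.0546 0.1322] [  0.0473 -18.6751 -26.3386]
250 [78 52 32] [0.5018 0.0534 0.1333] [  0.0488 -16.8558 -27.392 ]
255 [82 55 35] [0.501  0.0527 0.1361] [  0.0412 -15.8452 -30.189 ]
290 [81 55 33] [0.4886 0.0417 0.1352] [  0.0941   0.8347 -29.319 ]
320 [80 53 32] [0.4781 0.0324 0.1365] [  0.1305  14.7593 -30.6499]
332 [81 55 32] [0.4738 0.0286 0.137 ] [  0.1461  20.554  -31.0975]
pad side [0.4831 0.0381 0.0085]
pad wrist [0.4877 0.0378 0.0085]
```

Emit:
{"fn": "servo_tool", "kwargs": {
  "moves": [
    [[0, 3, 1], 0.0],
    [[0, 3, 1], 0.0],
    [[0, 3, 1], 0.0],
    [[0, 3, 1], 0.0],
    [[0, 3, 1], 0.0],
    [[0, 3, 1], 0.0],
    [[0, 3, 1], 0.0],
    [[0, 3, 1], 0.0]
  ],
  "jaw": -1,
  "force": 50
}}

```text
time: 3.68
ee_pos: [0.4869, 0.0403, 0.105]
orientation: [[0.661, -0.751, 0.001], [-0.751, -0.661, -0.001], [0.001, -0.0, -1.0]]
ft_force: [0.2, -0.6, 2.5]
grip_width: 0.153
```

Emit:
{"fn": "servo_tool", "kwargs": {
  "moves": [
    [[0, 0, 0], 0.0],
    [[0, 0, -4], 0.0],
    [[0, 0, -12], 0.0],
    [[0, 0, -20], 0.0],
    [[0, 0, -20], 0.0]
  ]
}}

```text
time: 4.3
ee_pos: [0.4873, 0.0402, 0.1257]
orientation: [[0.661, -0.751, 0.002], [-0.751, -0.661, -0.001], [0.003, -0.001, -1.0]]
ft_force: [-0.0, 0.8, -1.5]
grip_width: 0.159
```

```bash
python3 - <<'E'
from snap import *
goto(observe(),[.485,-.328,.31],-78)
snap("wrist","w3"); z=snap("side","s3")
im=z['im'][130:310,180:410,::-1];cv2.imwrite("pics/s3c.png",cv2.resize(im,None,fx=3,fy=3,interpolation=cv2.INTER_CUBIC))
E
```

```text
t 4.3 tcp [0.4873 0.0402 0.1257] yaw -48.65 grip 0.159 F [-0.04  0.77 -1.53] tilt [ 0.0025 -0.0012 -1.    ]
shift [ 275.4  244.8 -183.8] turn 0.5123
```

View pics/s3c.png

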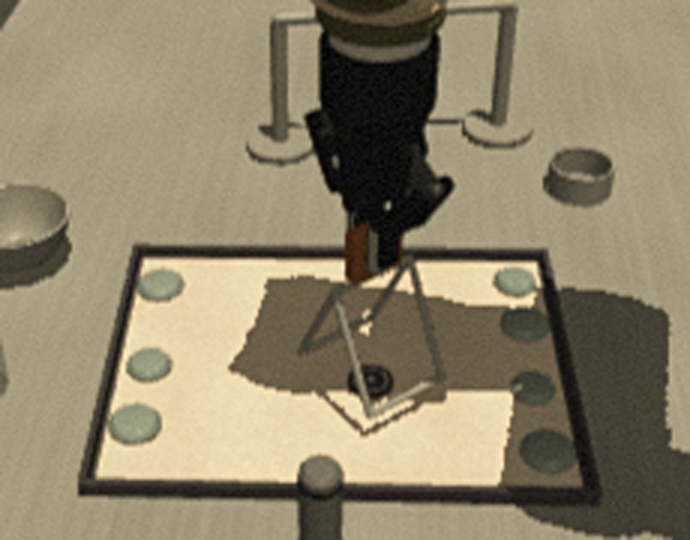

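View pics/w3.png

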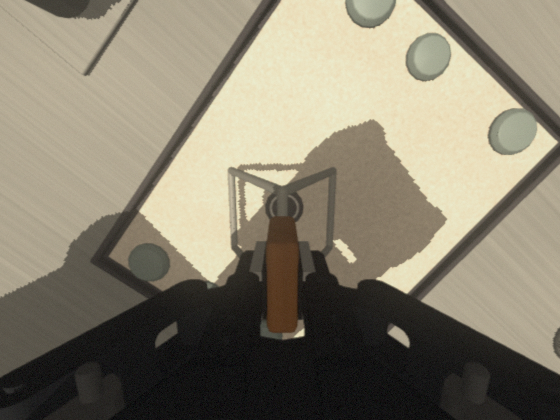

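Emit:
{"fn": "servo_tool", "kwargs": {
  "moves": [
    [[0, 0, -30], 0],
    [[0, 0, -75], 0],
    [[8, 7, -120], 0.02],
    [[32, 28, -160], 0.06],
    [[60, 53, -175], 0.12],
    [[90, 80, -180], 0.18],
    [[120, 107, -180], 0.24],
    [[150, 133, -180], 0.3]
  ]
}}

```text
time: 5.4
ee_pos: [0.4856, -0.1612, 0.3049]
orientation: [[0.407, -0.913, 0.0], [-0.913, -0.407, -0.001], [0.001, -0.0, -1.0]]
ft_force: [1.0, -0.4, -2.3]
grip_width: 0.152
```

```bash
python3 - <<'E'
from snap import *
goto(observe(),[.4855,-.3286,.30],-78)
E
```

```text
t 5.4 tcp [ 0.4856 -0.1612  0.3049] yaw -65.96 grip 0.152 F [ 0.97 -0.43 -2.29] tilt [ 4.e-04 -6.e-04 -1.e+00]
shift [152.8  68.3   5. ] turn 0.2102
```

Emit:
{"fn": "servo_tool", "kwargs": {
  "moves": [
    [[32, 14, 2], 0.04],
    [[68, 30, 5], 0.09],
    [[104, 46, 5], 0.14],
    [[134, 60, 5], 0.19],
    [[149, 66, 5], 0.21],
    [[153, 68, 5], 0.21],
    [[153, 68, 5], 0.21]
  ]
}}

```text
time: 6.28
ee_pos: [0.486, -0.3279, 0.3]
orientation: [[0.209, -0.978, 0.0], [-0.978, -0.209, -0.0], [0.0, -0.0, -1.0]]
ft_force: [-0.0, -0.0, -1.7]
grip_width: 0.156
```

```bash
python3 - <<'E'
from snap import *
goto(observe(),[.4855,-.3286,.173],-78)
z=snap("wrist","w4"); s=snap("side","s4"); snap("scene","c4")
im=s['im'][60:210,200:420,::-1];cv2.imwrite("pics/s4c.png",cv2.resize(im,None,fx=3,fy=3,interpolation=cv2.INTER_CUBIC))
im=load("c4.npz")['im'][40:210,150:350,::-1];cv2.imwrite("pics/c4c.png",cv2.resize(im,None,fx=3,fy=3,interpolation=cv2.INTER_CUBIC))
E
```

```text
t 6.28 tcp [ 0.486  -0.3279  0.3   ] yaw -77.92 grip 0.156 F [-0.04 -0.02 -1.66] tilt [ 4.e-04 -3.e-04 -1.e+00]
shift [  0.5   0.7 127. ] turn 0.0014
```

View pics/w4.png

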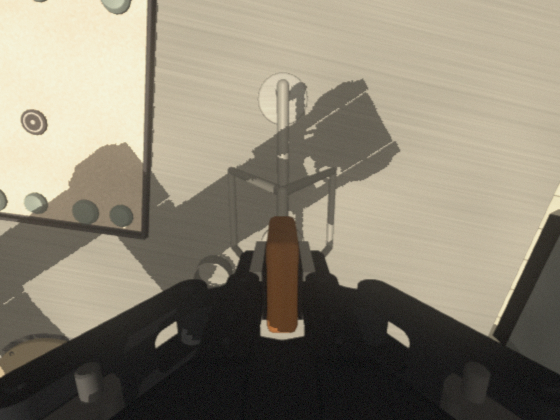

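View pics/s4c.png

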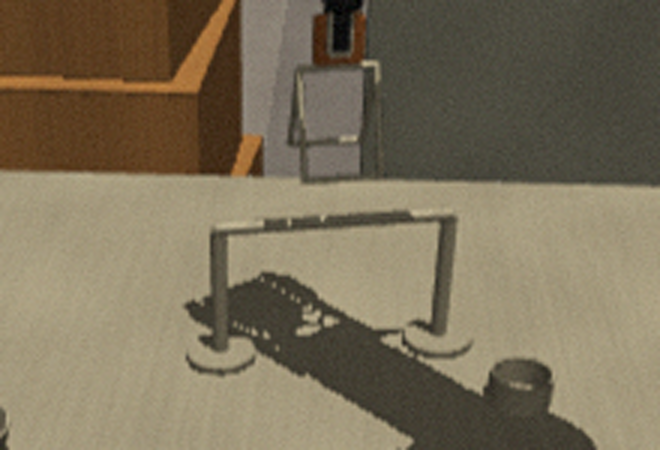

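View pics/c4c.png

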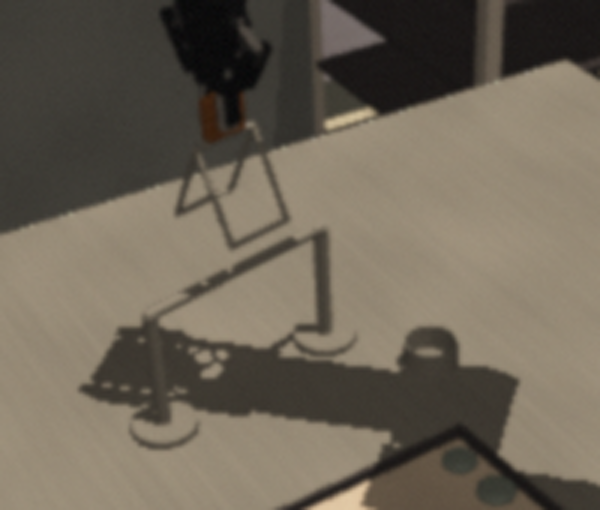

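The bar (u≈283) lines up with the guard's ridge in the wrist view. The bare pad also shows at (33,122).

Emit:
{"fn": "servo_tool", "kwargs": {
  "moves": [
    [[0, 1, 20], 0],
    [[0, 1, 45], 0],
    [[0, 1, 70], 0],
    [[0, 1, 92], 0],
    [[0, 1, 107], 0],
    [[0, 1, 117], 0],
    [[0, 1, 122], 0],
    [[0, 1, 122], 0]
  ]
}}

```text
time: 7.42
ee_pos: [0.4853, -0.3281, 0.1785]
orientation: [[0.209, -0.978, 0.001], [-0.978, -0.209, -0.001], [0.001, -0.001, -1.0]]
ft_force: [0.5, -0.0, -1.6]
grip_width: 0.155
```

```bash
python3 - <<'E'
from snap import *
goto(observe(),[.4855,-.3286,.173],-78)
s=snap("side","s5"); snap("scene","c5")
im=s['im'][60:210,200:420,::-1];cv2.imwrite("pics/s5c.png",cv2.resize(im,None,fx=3,fy=3,interpolation=cv2.INTER_CUBIC))
im=load("c5.npz")['im'][40:210,150:350,::-1];cv2.imwrite("pics/c5c.png",cv2.resize(im,None,fx=3,fy=3,interpolation=cv2.INTER_CUBIC))
print(ray(load("w4.npz"),33,122,.0085))
E
```

```text
t 7.42 tcp [ 0.4853 -0.3281  0.1785] yaw -77.91 grip 0.155 F [ 0.53 -0.   -1.58] tilt [ 9.e-04 -9.e-04 -1.e+00]
shift [ 0.6 -0.1  5.5] turn 0.0016
[0.48574396 0.03452974 0.0085    ]
```

View pics/s5c.png

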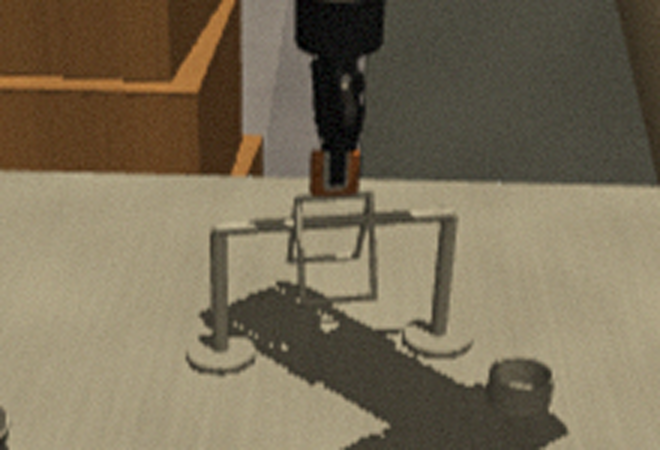

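View pics/c5c.png

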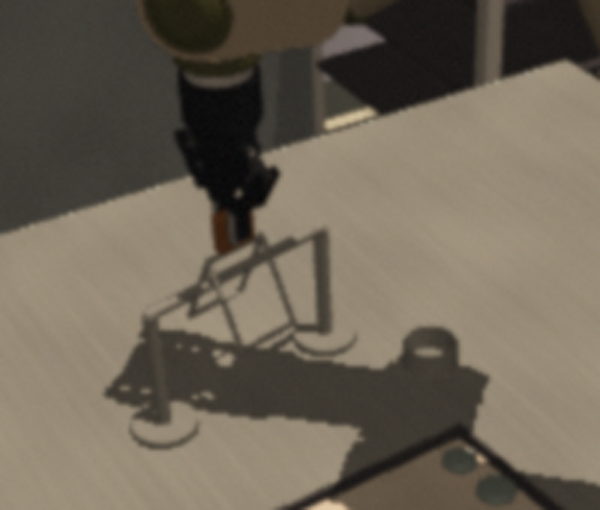

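Astride, with no contact yet. Lowering slowly.

Emit:
{"fn": "servo_tool", "kwargs": {
  "moves": [
    [[0, 0, 2], 0],
    [[0, 0, 3], 0],
    [[0, 0, 4], 0],
    [[0, 0, 5], 0],
    [[0, 0, 6], 0],
    [[0, 0, 6], 0]
  ]
}}

```text
time: 8.28
ee_pos: [0.4855, -0.3286, 0.1731]
orientation: [[0.209, -0.978, 0.002], [-0.978, -0.209, -0.002], [0.003, -0.001, -1.0]]
ft_force: [-0.3, -1.7, -0.2]
grip_width: 0.155
```

Emit:
{"fn": "servo_tool", "kwargs": {
  "moves": [
    [[0, 0, 1], 0],
    [[0, 0, 1.5], 0],
    [[0, 0, 1.5], 0]
  ]
}}

```text
time: 8.65
ee_pos: [0.4856, -0.3287, 0.1726]
orientation: [[0.209, -0.978, 0.003], [-0.978, -0.209, -0.004], [0.004, -0.002, -1.0]]
ft_force: [-1.5, -0.4, 6.3]
grip_width: 0.152
```

Emit:
{"fn": "servo_tool", "kwargs": {
  "moves": [
    [[0, 0, -1], 0],
    [[0, 0, -1], 0],
    [[0, 0, -1], 0],
    [[0, 0, -1], 0]
  ],
  "jaw": -0.3
}}

```text
time: 9.15
ee_pos: [0.4856, -0.3286, 0.1734]
orientation: [[0.209, -0.978, 0.003], [-0.978, -0.209, -0.003], [0.004, -0.002, -1.0]]
ft_force: [-0.3, 0.8, 0.4]
grip_width: 0.355
```

Emit:
{"fn": "servo_tool", "kwargs": {
  "moves": [
    [[0, 0, -1], 0],
    [[0, 0, -1], 0],
    [[0, 0, -10], 0],
    [[0, 0, -25], 0],
    [[0, 0, -50], 0],
    [[0, 0, -85], 0],
    [[0, 0, -115], 0],
    [[0, 0, -125], 0]
  ],
  "jaw": 0.1
}}

```text
time: 10.15
ee_pos: [0.4855, -0.3285, 0.3011]
orientation: [[0.21, -0.978, 0.006], [-0.978, -0.21, -0.006], [0.007, -0.004, -1.0]]
ft_force: [0.6, 0.7, -0.3]
grip_width: 0.55
```

```bash
python3 - <<'E'
from snap import *
goto(observe(),[.489,.039,.30],-78)
s=snap("side","s6"); snap("scene","c6");snap("wrist","w6")
im=s['im'][60:210,200:420,::-1];cv2.imwrite("pics/s6c.png",cv2.resize(im,None,fx=3,fy=3,interpolation=cv2.INTER_CUBIC))
im=load("c6.npz")['im'][40:210,150:350,::-1];cv2.imwrite("pics/c6c.png",cv2.resize(im,None,fx=3,fy=3,interpolation=cv2.INTER_CUBIC))
E
```

```text
t 10.15 tcp [ 0.4855 -0.3285  0.3011] yaw -77.9 grip 0.55 F [ 0.64  0.66 -0.25] tilt [ 0.0057 -0.0063 -1.    ]
shift [-358.6  -80.4   -1.2] turn 0.0017
```

View pics/s6c.png

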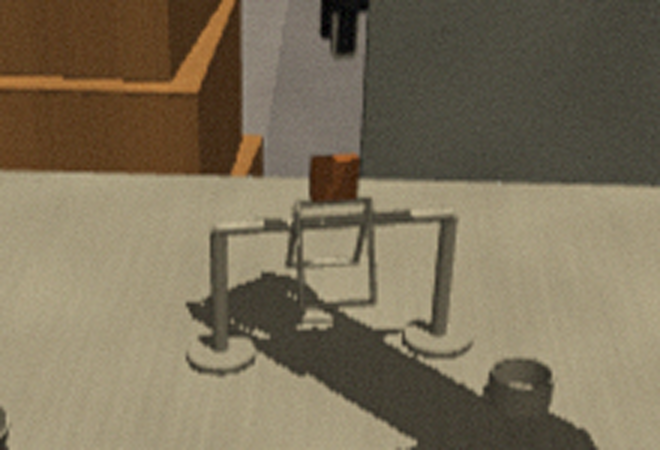

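View pics/c6c.png

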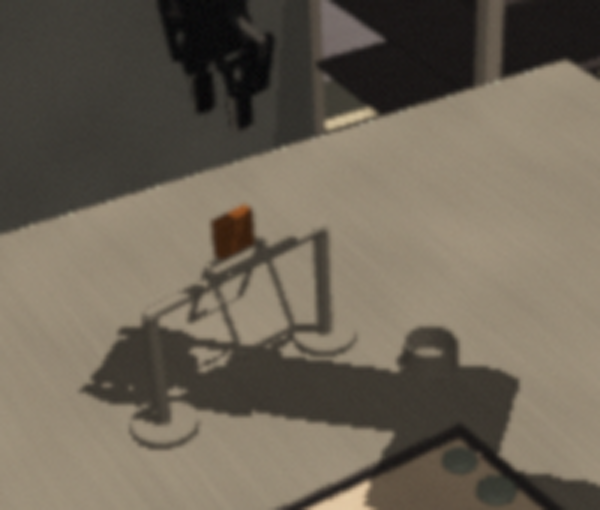

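View pics/w6.png

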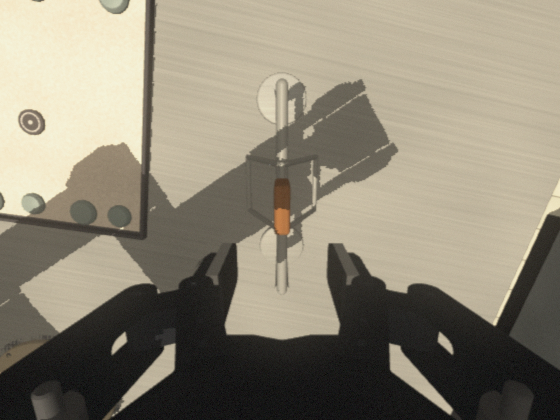

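The guard hangs level astride the bar near its middle: grip at (282,207), bar at u≈282 in the wrist view. Next I'll look at the pad from above on the way to the thermometer.

Emit:
{"fn": "servo_tool", "kwargs": {
  "moves": [
    [[-40, -9, 0], -0.08],
    [[-85, -19, 0], -0.16],
    [[-130, -29, 0], -0.24],
    [[-175, -39, 0], -0.32],
    [[-220, -49, 10], -0.4],
    [[-265, -59, 30], -0.48],
    [[-310, -69, 60], -0.55],
    [[-345, -77, 90], -0.57]
  ],
  "jaw": 1
}}

```text
time: 11.3
ee_pos: [0.4875, 0.0269, 0.2051]
orientation: [[0.705, -0.709, 0.001], [-0.709, -0.705, -0.003], [0.002, 0.001, -1.0]]
ft_force: [0.4, -0.2, 0.2]
grip_width: 1.003
```

Emit:
{"fn": "servo_tool", "kwargs": {
  "moves": [
    [[-11, 14, 15], 0],
    [[-11, 14, 15], 0],
    [[-11, 14, 15], 0]
  ]
}}

```text
time: 11.68
ee_pos: [0.4705, 0.0243, 0.1905]
orientation: [[0.705, -0.709, 0.001], [-0.709, -0.705, -0.003], [0.003, 0.001, -1.0]]
ft_force: [1.0, -0.6, 0.1]
grip_width: 0.998
```

```bash
python3 - <<'E'
from snap import *
goto(observe(),[.506,.285,.25],-45)
z=snap("wrist","w7");snap("side","s7");snap("scene","c7")
E
```

```text
t 11.68 tcp [0.4705 0.0243 0.1905] yaw -45.18 grip 0.998 F [ 1.   -0.62  0.14] tilt [ 0.0015 -0.0027 -1.    ]
shift [-159.7 -208.8  -60.1] turn -0.0032
```

View pics/w7.png

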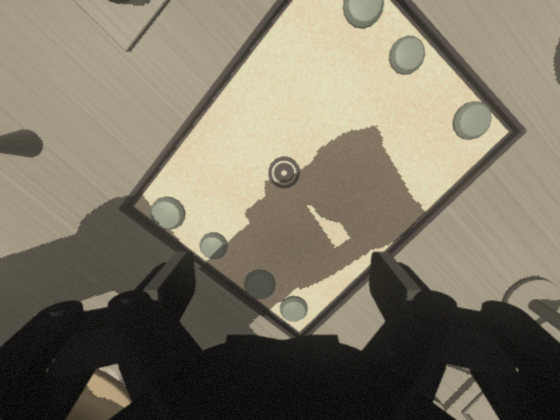

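```bash
python3 - <<'E'
from h import *
np.set_printoptions(precision=4,suppress=True)
z=load("w7.npz");g=cv2.cvtColor(z['im'],cv2.COLOR_RGB2GRAY)
m=(g<75).astype(np.uint8);m[:150]=0;m[195:]=0;m[:,:262]=0;m[:,306:]=0
m=cv2.morphologyEx(m,cv2.MORPH_CLOSE,np.ones((9,9)))
c=max(cv2.findContours(m,0,2)[0],key=cv2.contourArea);e=cv2.fitEllipse(c);print(e);print("pad wrist",ray(z,*e[0],.0085),ray(z,284,172.5,.0085))
for n in("c6","s6"):
    z=load(n+".npz");q=proj(z,[.488,.037,.0085]);print(n,q);u,v=q.astype(int)
    im=z['im'][v-20:v+20,u-25:u+25,::-1];cv2.imwrite(f"pics/{n}pad.png",cv2.resize(im,None,fx=12,fy=12,interpolation=cv2.INTER_CUBIC));print(u-25,v-20)
E
```

```text
((287.0768737792969, 181.13528442382812), (9.968523979187012, 25.130525588989258), 69.46563720703125)
pad wrist [0.4819 0.0265 0.0085] [0.4863 0.0358 0.0085]
c6 [294.6544 235.5567]
269 215
s6 [301.8839 256.5556]
276 236
```

View pics/c6pad.png

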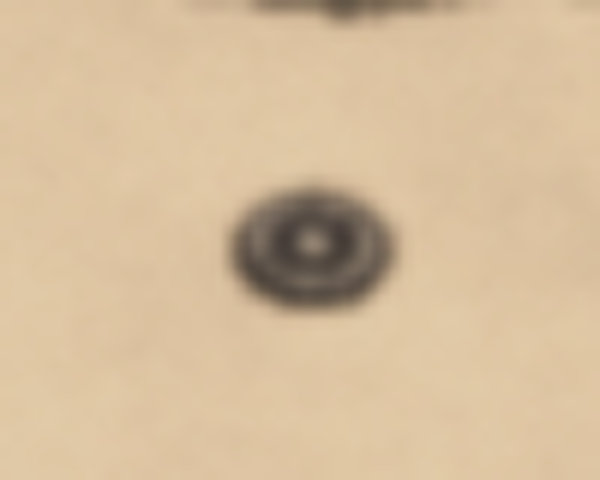

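View pics/s6pad.png

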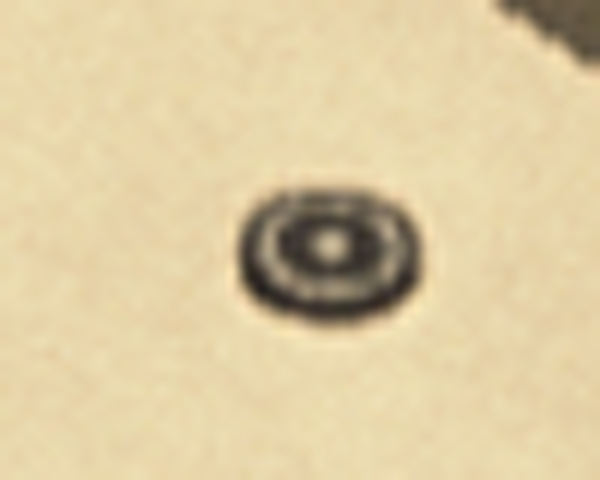

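Emit:
{"fn": "servo_tool", "kwargs": {
  "moves": [
    [[-15, -20, -30], 0],
    [[-40, -52, -65], 0],
    [[-70, -91, -80], 0],
    [[-100, -131, -80], 0],
    [[-130, -170, -80], 0],
    [[-153, -200, -80], 0],
    [[-160, -209, -80], 0],
    [[-160, -209, -80], 0]
  ]
}}

```text
time: 12.82
ee_pos: [0.506, 0.2852, 0.2699]
orientation: [[0.705, -0.709, 0.002], [-0.709, -0.705, -0.003], [0.003, 0.001, -1.0]]
ft_force: [-0.5, -0.8, 0.7]
grip_width: 0.998
```

```bash
python3 - <<'E'
from snap import *
np.set_printoptions(precision=4,suppress=True)
print("pad", ray(load("c6.npz"),294.6,234.7,.0085),ray(load("s6.npz"),303.,255.9,.0085))
goto(observe(),[.506,.285,.25],-45)
z=snap("wrist","w8");P=cloud(z)
t=(P[...,2]>.155)&(P[...,2]<.18)&(abs(P[...,0]-.506)<.04)&(abs(P[...,1]-.285)<.04)
print(t.sum(),P[t].mean(0),np.argwhere(t).mean(0)[::-1])
(c,r)=cv2.minEnclosingCircle(np.argwhere(t)[:,::-1].astype(np.float32));print(c,r,ray(z,*c,.17))
E
```

```text
pad [0.4864 0.0342 0.0085] [0.4856 0.0346 0.0085]
t 12.82 tcp [0.506  0.2852 0.2699] yaw -45.16 grip 0.998 F [-0.49 -0.77  0.65] tilt [ 0.0019 -0.003  -1.    ]
shift [ 0.1  0.1 19.9] turn -0.0028
607 [0.5064 0.2828 0.1673] [283.6507 209.4761]
(283.7870788574219, 209.4665069580078) 13.988983154296875 [0.507  0.2833 0.17  ]
```

View pics/w8.png

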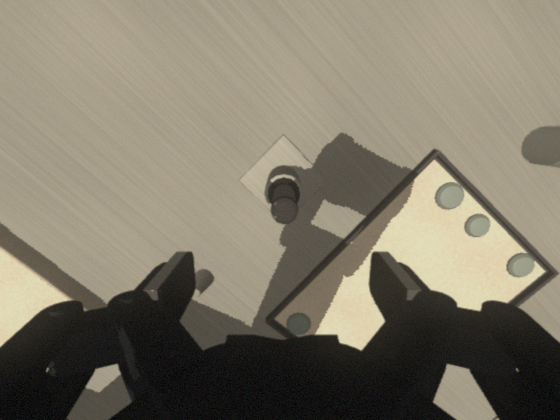

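Emit:
{"fn": "servo_tool", "kwargs": {
  "moves": [
    [[2, 1, 40], 0],
    [[2, 1, 80], 0],
    [[2, 1, 115], 0],
    [[2, 1, 138], 0],
    [[2, 1, 149], 0],
    [[2, 1, 151], 0],
    [[2, 1, 151], 0]
  ]
}}

```text
time: 13.75
ee_pos: [0.5075, 0.2818, 0.1199]
orientation: [[0.704, -0.71, 0.003], [-0.71, -0.704, -0.003], [0.004, -0.001, -1.0]]
ft_force: [-0.4, -0.2, 1.4]
grip_width: 1.001
```

```bash
python3 - <<'E'
from snap import *
np.set_printoptions(precision=4,suppress=True)
o=observe();goto(o,[.5068,.2832,.119],-45);R=o['orientation']
z=snap("wrist","w9");P=cloud(z)
t=(P[...,2]>.163)&(P[...,2]<.175)&(abs(P[...,0]-.506)<.03)&(abs(P[...,1]-.285)<.03)
(c,r)=cv2.minEnclosingCircle(np.argwhere(t)[:,::-1].astype(np.float32));X=ray(z,*c,.17);print(t.sum(),c,r,X,(R.T@(X-o['ee_pos']))*1000)
E
```

```text
t 13.75 tcp [0.5075 0.2818 0.1199] yaw -45.23 grip 1.001 F [-0.44 -0.15  1.37] tilt [ 0.0034 -0.0026 -1.    ]
shift [-1.4 -0.5  0.9] turn -0.0041
2704 (236.5, 313.0) 73.6088638305664 [0.4972 0.2951 0.17  ] [-16.4633  -2.0994 -50.1277]
```

View pics/w9.png

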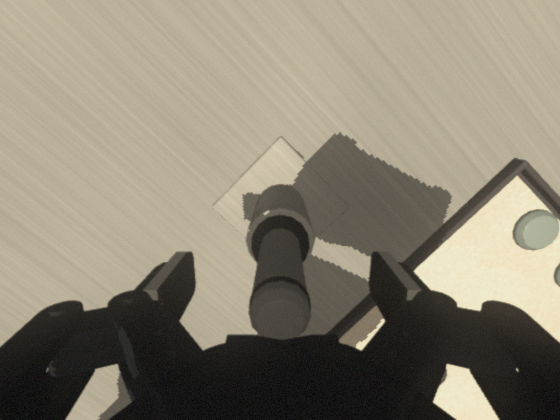

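```bash
python3 - <<'E'
from snap import *
np.set_printoptions(precision=4,suppress=True)
o=observe();R=o['orientation'];z=load("w9.npz")
for p in((280,310),(280,283),(280,337)):
    X=ray(z,*p,.17);print(p,X,(R.T@(X-o['ee_pos']))*1000)
im=z['im'][170:350,200:360,::-1];cv2.imwrite("pics/w9c.png",cv2.resize(im,None,fx=3,fy=3)[:540])
E
```

```text
(280, 310) [0.5091 0.2849 0.17  ] [ -0.7288  -3.2474 -49.985 ]
(280, 283) [0.5167 0.2925 0.17  ] [ -0.7231 -14.0425 -49.977 ]
(280, 337) [0.501  0.2768 0.17  ] [ -0.7348   8.157  -49.9935]
```

Emit:
{"fn": "servo_tool", "kwargs": {
  "moves": [
    [[-1, -2, 1], 0],
    [[-1, -2, 1], 0],
    [[-1, -2, 1], 0],
    [[-1, -2, 1], 0],
    [[-1, -2, 1], 0],
    [[-1, -2, 1], 0],
    [[-1, -2, 1], 0],
    [[-1, -2, 1], 0]
  ],
  "jaw": -1,
  "force": 60
}}

```text
time: 14.8
ee_pos: [0.5083, 0.2841, 0.1193]
orientation: [[0.704, -0.71, 0.004], [-0.71, -0.704, -0.002], [0.005, -0.001, -1.0]]
ft_force: [-0.0, 0.7, 5.6]
grip_width: 0.264
```

Emit:
{"fn": "servo_tool", "kwargs": {
  "moves": [
    [[0, 0, 0], 0],
    [[0, 0, -5], 0],
    [[0, 0, -20], 0],
    [[0, 0, -45], 0],
    [[0, 0, -75], 0],
    [[0, 0, -105], 0],
    [[0, 0, -125], 0],
    [[0, 0, -130], 0]
  ]
}}

```text
time: 15.8
ee_pos: [0.508, 0.2845, 0.251]
orientation: [[0.704, -0.71, 0.007], [-0.71, -0.704, -0.002], [0.006, -0.004, -1.0]]
ft_force: [-0.2, -0.1, -1.2]
grip_width: 0.263
```

Emit:
{"fn": "servo_tool", "kwargs": {
  "moves": [
    [[0, 0, 0], 0],
    [[0, 0, 0], 0]
  ]
}}

```text
time: 16.05
ee_pos: [0.5077, 0.2844, 0.2503]
orientation: [[0.704, -0.71, 0.005], [-0.71, -0.704, -0.002], [0.005, -0.002, -1.0]]
ft_force: [0.4, -0.4, -1.6]
grip_width: 0.268
```

```bash
python3 - <<'E'
from snap import *
goto(observe(),[.486,.035,.19],-45)
s=snap("side","s10"); snap("scene","c10");snap("wrist","w10")
im=s['im'][190:390,180:410,::-1];cv2.imwrite("pics/s10c.png",cv2.resize(im,None,fx=3,fy=3,interpolation=cv2.INTER_CUBIC))
im=load("c10.npz")['im'][140:340,250:450,::-1];cv2.imwrite("pics/c10c.png",cv2.resize(im,None,fx=3,fy=3,interpolation=cv2.INTER_CUBIC))
E
```

```text
t 16.05 tcp [0.5077 0.2844 0.2503] yaw -45.22 grip 0.268 F [ 0.37 -0.44 -1.58] tilt [ 0.0054 -0.002  -1.    ]
shift [161.4 191.3  60.7] turn -0.0039
```

View pics/s10c.png

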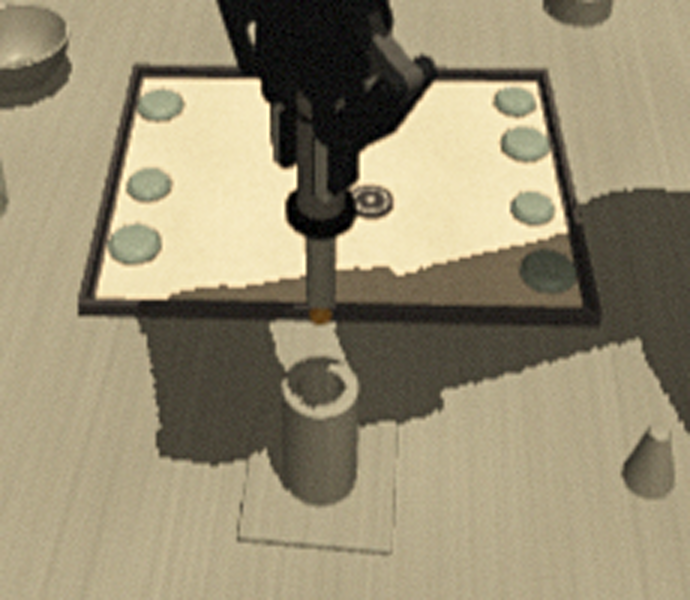

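View pics/c10c.png

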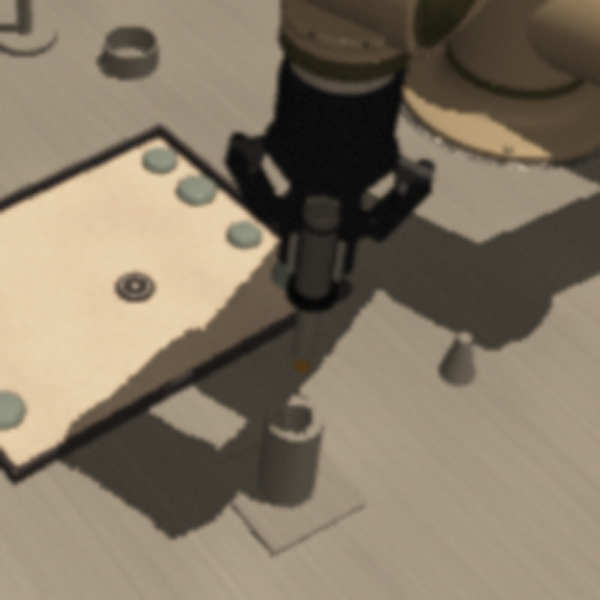

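The thermometer is out and looks upright in both views, with the orange tip at side crop (319,316) and scene crop (302,367). I'll triangulate tip against handle for tilt and offset.

```bash
cat > tri.py <<'E'
from h import *
np.set_printoptions(precision=4,suppress=True)
def tri(z1,p1,z2,p2):
    A=[]
    for z,(u,v) in((z1,p1),(z2,p2)):
        K=np.array([[z['fx'],0,z['cx']],[0,z['fy'],z['cy']],[0,0,1]]);A.append(K@np.c_[z['R'],z['t']])
    X=cv2.triangulatePoints(A[0],A[1],np.float64(p1).reshape(2,1),np.float64(p2).reshape(2,1));return (X[:3]/X[3]).ravel()
def orange(z,box):
    h=cv2.cvtColor(z['im'],cv2.COLOR_RGB2HSV);u0,v0,u1,v1=box
    m=(h[...,1]>150)&(h[...,0]>5)&(h[...,0]<28)&(h[...,2]>60);M=np.zeros_like(m);M[v0:v1,u0:u1]=m[v0:v1,u0:u1];q=np.argwhere(M);return q.mean(0)[::-1],q.min(0)[::-1],q.max(0)[::-1],len(q)
E
python3 - <<'E'
from tri import *
s=load("s10.npz");c=load("c10.npz")
a=orange(s,(270,280,300,310));b=orange(c,(335,250,365,275));print(a,b)
print("tip",tri(s,a[0],c,b[0]))
# collar centres from dark mask near: collar mid z in crops
cs=(180+321/3,190+211/3);cc=(250+312/3,140+289/3);print("collar~",tri(s,cs,c,cc))
for z,u,v,n in((s,int(cs[0]),int(cs[1]),'s'),(c,int(cc[0]),int(cc[1]),'c')):
    im=z['im'][v-35:v+45,u-40:u+40,::-1];cv2.imwrite(f"pics/pr_{n}.png",cv2.resize(im,None,fx=7,fy=7,interpolation=cv2.INTER_CUBIC));print(u-40,v-35)
E
```

```text
(array([286.3333, 294.7667]), array([283, 293]), array([290, 297]), 30) (array([350.1538, 261.4615]), array([348, 260]), array([352, 263]), 13)
tip [0.5045 0.2791 0.1461]
collar~ [0.5032 0.2797 0.2231]
247 225
314 201
```

View pics/pr_s.png

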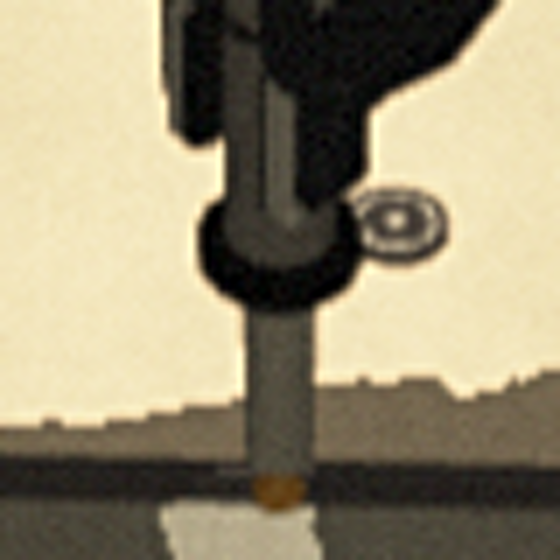

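View pics/pr_c.png

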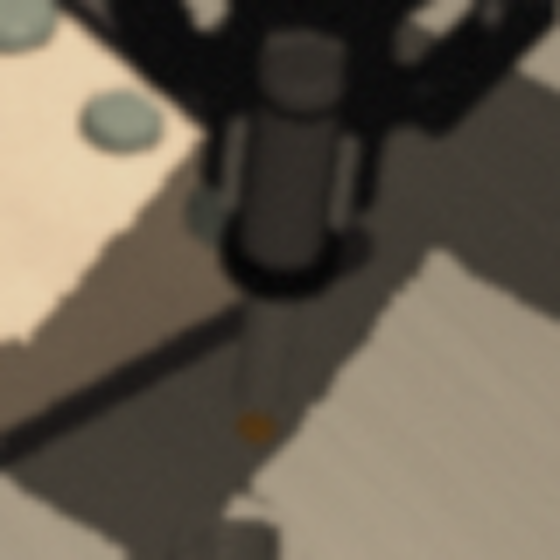

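Emit:
{"fn": "servo_tool", "kwargs": {
  "moves": [
    [[25, 30, 0], 0],
    [[57, 68, 0], 0],
    [[90, 107, 0], 0],
    [[123, 146, 0], 0],
    [[146, 175, 10], 0],
    [[158, 188, 30], 0],
    [[158, 188, 60], 0],
    [[158, 188, 85], 0]
  ]
}}

```text
time: 17.2
ee_pos: [0.4859, 0.0394, 0.1646]
orientation: [[0.704, -0.71, 0.005], [-0.71, -0.704, -0.002], [0.005, -0.002, -1.0]]
ft_force: [0.2, 0.1, -1.2]
grip_width: 0.267
```

Emit:
{"fn": "servo_tool", "kwargs": {
  "moves": [
    [[0, 0, 20], 0],
    [[0, 0, 28], 0],
    [[0, 0, 28], 0],
    [[0, 0, 28], 0]
  ]
}}

```text
time: 17.7
ee_pos: [0.4864, 0.0393, 0.1374]
orientation: [[0.704, -0.71, 0.006], [-0.71, -0.704, -0.002], [0.006, -0.003, -1.0]]
ft_force: [0.2, -0.4, -1.4]
grip_width: 0.266
```

```bash
python3 - <<'E'
from snap import *
from tri import *
goto(observe(),[.488,.037,.135],-45)
s=snap("side","s11");c=snap("scene","c11");snap("wrist","w11")
for z,n in((s,'s'),(c,'c')):
    u,v=proj(z,[.486,.035,.03]).astype(int)
    im=z['im'][v-35:v+35,u-40:u+40,::-1];cv2.imwrite(f"pics/p11_{n}.png",cv2.resize(im,None,fx=8,fy=8,interpolation=cv2.INTER_CUBIC));print(n,u-40,v-35)
    print(orange(z,(u-20,v-20,u+20,v+20)))
E
```

```text
t 17.7 tcp [0.4864 0.0393 0.1374] yaw -45.26 grip 0.266 F [ 0.17 -0.38 -1.44] tilt [ 0.0063 -0.002  -1.    ]
shift [2.8 0.5 2.4] turn -0.0045
s 263 213
(array([304.1333, 247.4667]), array([302, 246]), array([306, 249]), 15)
c 254 194
(array([295.5, 227.5]), array([295, 227]), array([296, 228]), 4)
```

View pics/p11_s.png

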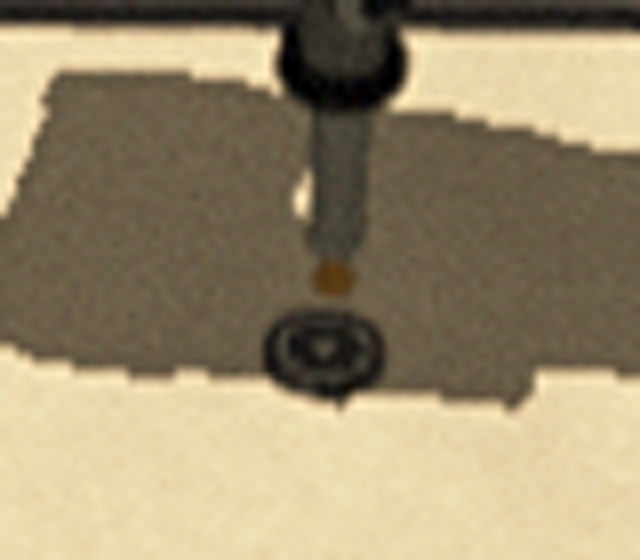

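View pics/p11_c.png

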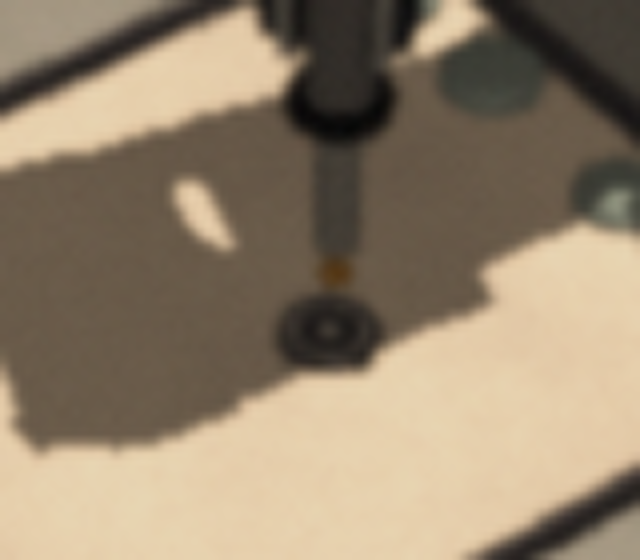

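View pics/w11.png

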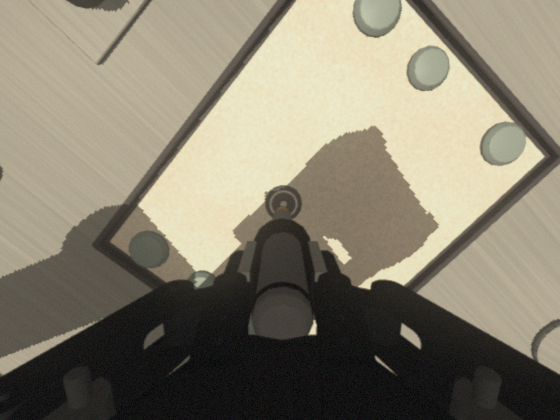

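```bash
python3 - <<'E'
from tri import *
s=load("s11.npz");c=load("c11.npz")
t=tri(s,(333/8+262.5,276/8+212.5),c,(335/8+253.5,270/8+193.5))
p=tri(s,(324/8+262.5,349/8+212.5),c,(326/8+253.5,328/8+193.5))
k=tri(s,(343/8+262.5,62/8+212.5),c,(340/8+253.5,102/8+193.5))
print("tip",t,"pad",p,"collar",k); print("tip-pad",t-p)
R=np.array([[.704,-.71,.006],[-.71,-.704,-.002],[.006,-.003,-1]]);print(R.T@(p-t)*1000)
for n,z,(u,v) in(("s",s,(333/8+262.5,276/8+212.5)),("c",c,(335/8+253.5,270/8+193.5))):
    print(n,"tip ray at z .033",ray(z,u,v,.033))
E
```

```text
tip [0.4837 0.0334 0.0345] pad [0.4854 0.0312 0.0055] collar [0.4831 0.0336 0.11  ]
tip-pad [-0.0017  0.0022  0.0289]
[ 2.5618  0.405  28.957 ]
s tip ray at z .033 [0.4837 0.0316 0.033 ]
c tip ray at z .033 [0.4829 0.0322 0.033 ]
```

Emit:
{"fn": "servo_tool", "kwargs": {
  "moves": [
    [[2.5, 0.5, 5], 0],
    [[2.5, 0.5, 10], 0],
    [[2.5, 0.5, 15], 0],
    [[2.5, 0.5, 19], 0],
    [[2.5, 0.5, 19], 0],
    [[2.5, 0.5, 19], 0]
  ]
}}

```text
time: 18.6
ee_pos: [0.4879, 0.0372, 0.1183]
orientation: [[0.704, -0.71, 0.006], [-0.71, -0.704, -0.002], [0.006, -0.003, -1.0]]
ft_force: [0.6, -0.1, -1.3]
grip_width: 0.266
```

```bash
python3 - <<'E'
from snap import *
from tri import *
for i in range(4): goto(observe(),[.488,.037,.108],-45); s=snap("side","s12");c=snap("scene","c12")
for z,n in((s,'s'),(c,'c')):
    u,v=proj(z,[.486,.035,.03]).astype(int)
    im=z['im'][v-35:v+35,u-40:u+40,::-1];cv2.imwrite(f"pics/p12_{n}.png",cv2.resize(im,None,fx=8,fy=8,interpolation=cv2.INTER_CUBIC));print(n,u-40,v-35)
E
```

```text
t 18.6 tcp [0.4879 0.0372 0.1183] yaw -45.26 grip 0.266 F [ 0.64 -0.12 -1.3 ] tilt [ 0.0062 -0.002  -1.    ]
shift [ 0.2  0.1 10.3] turn -0.0046
t 18.7 tcp [0.4879 0.0372 0.1184] yaw -45.26 grip 0.269 F [ 0.09 -0.04 -1.19] tilt [ 0.0064 -0.002  -1.    ]
shift [ 0.2  0.1 10.4] turn -0.0046
t 18.8 tcp [0.4879 0.0372 0.1184] yaw -45.26 grip 0.272 F [-0.74 -1.   -1.88] tilt [ 0.0064 -0.002  -1.    ]
shift [ 0.2  0.1 10.4] turn -0.0046
t 18.9 tcp [0.4878 0.0372 0.1183] yaw -45.26 grip 0.263 F [ 0.65 -0.61 -0.87] tilt [ 0.0063 -0.002  -1.    ]
shift [ 0.2  0.  10.3] turn -0.0046
s 263 213
c 254 194
```

View pics/p12_s.png

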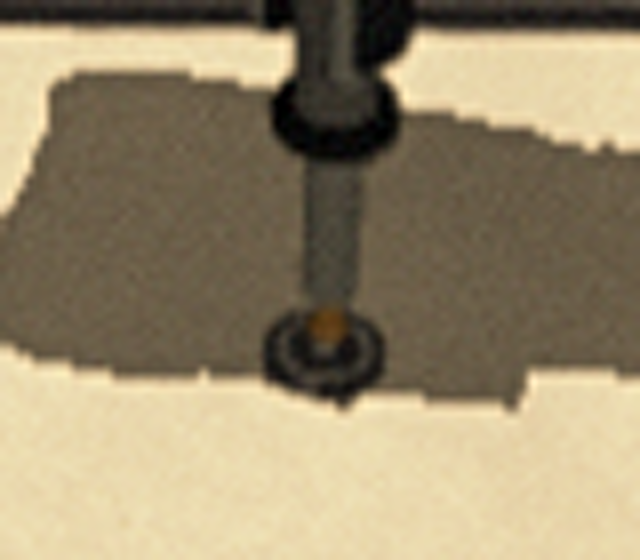

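View pics/p12_c.png

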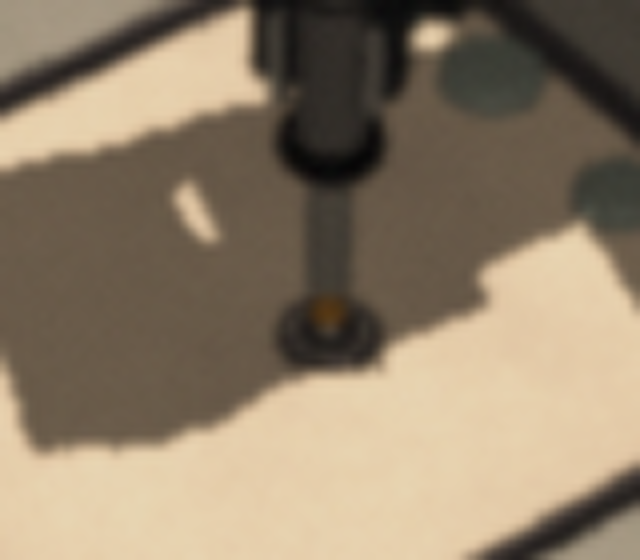

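The tip sits over the centre dot in both views, a few mm above it. Lowering in small steps while watching the force.

Emit:
{"fn": "servo_tool", "kwargs": {
  "moves": [
    [[0, 0, 2], 0],
    [[0, 0, 4], 0],
    [[0, 0, 5], 0],
    [[0, 0, 6], 0],
    [[0, 0, 6], 0]
  ]
}}

```text
time: 19.62
ee_pos: [0.4878, 0.0372, 0.1123]
orientation: [[0.704, -0.71, 0.006], [-0.71, -0.704, -0.002], [0.006, -0.003, -1.0]]
ft_force: [-0.6, -0.6, -0.1]
grip_width: 0.266
```

```bash
cat > f.py <<'E'
from station import *
import numpy as np
F=[]
for i in range(8):
    o=observe();F.append(o['ft_force']);get_image("wrist")
print(o['time'],o['ee_pos'].round(4),np.mean(F,0).round(2),np.std(F,0).round(2))
E
python3 f.py
```

```text
19.975 [0.4878 0.0372 0.1123] [-0.59  0.28 -0.32] [0.35 0.55 0.33]
```

Emit:
{"fn": "servo_tool", "kwargs": {
  "moves": [
    [[0, 0, 1], 0],
    [[0, 0, 2], 0],
    [[0, 0, 2], 0]
  ]
}}

```text
time: 20.4
ee_pos: [0.4879, 0.0372, 0.1103]
orientation: [[0.704, -0.71, 0.006], [-0.71, -0.704, -0.002], [0.006, -0.003, -1.0]]
ft_force: [-0.3, -0.4, 1.2]
grip_width: 0.271
```

```bash
python3 f.py
```

```text
20.75 [0.4878 0.0372 0.1103] [-0.27  0.14  0.96] [0.41 0.37 0.6 ]
```

Emit:
{"fn": "servo_tool", "kwargs": {
  "moves": [
    [[0, 0, 1], 0],
    [[0, 0, 2], 0],
    [[0, 0, 2], 0],
    [[0, 0, 2], 0],
    [[0, 0, 2], 0]
  ]
}}

```text
time: 21.42
ee_pos: [0.4879, 0.0372, 0.1083]
orientation: [[0.704, -0.71, 0.006], [-0.71, -0.704, -0.002], [0.006, -0.003, -1.0]]
ft_force: [-1.1, 0.5, 2.5]
grip_width: 0.267
```

```bash
python3 f.py; python3 - <<'E'
from snap import *
from tri import *
goto(observe(),[.488,.037,.108],-45); s=snap("side","s13");c=snap("scene","c13")
A=[]
for z,n in((s,'s'),(c,'c')):
    u,v=proj(z,[.486,.035,.03]).astype(int)
    a=z['im'][v-35:v+35,u-40:u+40,::-1]
    u,v=proj(z,[.4855,-.3286,.15]).astype(int)
    b=z['im'][v-35:v+35,u-40:u+40,::-1];A.append(np.hstack([a,b]))
cv2.imwrite("pics/fin.png",cv2.resize(np.vstack(A),None,fx=4.2,fy=4.2,interpolation=cv2.INTER_CUBIC))
E
```

```text
21.775 [0.4879 0.0372 0.1083] [-0.49  0.38  1.72] [0.45 0.4  0.41]
t 21.82 tcp [0.4879 0.0372 0.1083] yaw -45.27 grip 0.27 F [-0.6  -0.25  1.56] tilt [ 0.0063 -0.002  -1.    ]
shift [0.2 0.  0.3] turn -0.0046
```

View pics/fin.png

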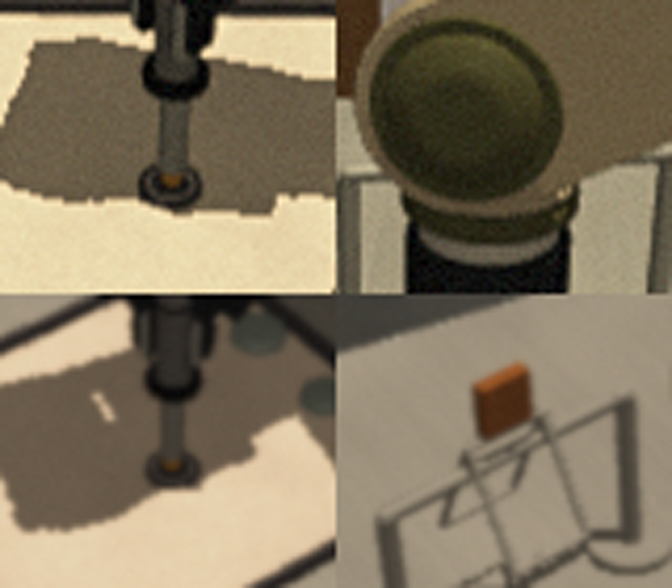

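The press is about 3 N (+1.7 N against −1.35 N with the thermometer hanging free). The tip is on the pad centre in both views, the probe is upright, and the guard still hangs on the rail. Handing in.

```bash
python3 -c "
from station import *
print(job_done())"
```

```text
the job is handed in; nothing more can be done
None
```

I hung the guard astride the middle of the rail and let it go there. I then drew the thermometer out and held it upright on the centre of the test pad, and handed the job in at about 22 s; no verdict was reported.

- **Guard:** after release it hung level, with the crook by my estimate within a few mm of the bar axis and of the bar's middle. In the last scene picture it was still there; the arm hid it from the side camera.
- **Thermometer position:** before pressing, both camera views put the tip within about 1–2 mm of the pad's centre dot. The tilt came out at about 1° or less.
- **Press:** the averaged vertical force rose about 3 N above the free-hanging reading, with about 0.4 N of noise. By arm height the tip is pushed in about 5.5–6 mm, which agrees.
- **Disagreements:** before the final correction the two cameras placed the tip about 3–6 mm from where the arm reported its tool. I aligned tip and pad within the same pictures, so this should cancel. Nothing measured the tip's travel directly.
- **Other objects:** I did not touch the bowl, bottle, nozzle or cutter, and did not check their positions separately at the end.

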